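# Set the linen-shelf fence and leave its thumbscrew a quarter turn slack, in hand

## Robot

A 7-joint arm with a two-finger parallel gripper is mounted at the origin on the work surface. World frame = base frame: x ahead of the robot, y to its left, z up, the work surface at z = 0. Lengths are in m, angles in degrees, forces in N, time in s.
With the tool pointing down it reaches from about 0.4 to 0.85 m from the base axis. Payload 10.4 kg.
Tool frame: the origin (TCP) lies at the very end of the fingers, on their centre line; the grasp point (between the pads) lies 19 mm behind it; z points along the fingers, y is the direction in which the jaws open and shut (so a half turn about z gives the same grasp; the last joint's range is limited). The gripper opens to 87 mm and grips with 3 to 60 N. Pads are 19 mm wide; open, the fingers measure 117 mm over their backs; the gripper's body (75 mm by 190 mm) begins 51 mm behind the grasp point.
Start: joints at [-78.129, 19.034, -3.707, 83.658, 1.238, 77.344, -5.071], TCP at [0.142, 0.609, 0.223] pointing down, gripper open.
Joint ranges: [-148.97, 148.97], [-28.65, 121.19], [-84.17, 76.75], [9.2, 138.47], [-72.65, 252.65], [3.7, 117.97], [-149.18, 149.18]. Speed limits (degrees/s): [127.2, 127.2, 159.86, 159.86, 180, 180, 180].

## Interface

Orientations are given as [roll, pitch, yaw] about the fixed x, y, z axes, in that order (R = Rz(yaw) Ry(pitch) Rx(roll)).
In Python, from rig import robot gives the robot as it stands. Calls block until the motion is done:
- robot.movep(position, orientation): joint-space move of the TCP to a pose.
- robot.move_linear(position, rotation=None, vel=0.15, f_stop=None): straight line of the TCP; rotation=None keeps the orientation; vel is the mean speed in m/s. With f_stop (N) it stops when the force on the tool has changed by that much, and returns True; else False.
- robot.goto_joints(angles): joint-space move.
- robot.release() and robot.clamp(): open the fingers fully, or close them until they stop; the grip force is fixed at half the most.
- robot.hold(seconds).
- robot.inverse_kinematics(position, orientation): joint angles nearest the present ones, or None.
- robot.get_state(): the state.
- robot.read_camera(name): name is "scene" or "side" or "wrist"; returns a dict with "color" (420x560x3 uint8, red, green, blue), "range_z" (420x560 float32, m along the optical axis (not along the pixel's ray), 0 where there is no reading), "fx", "fy", "cx", "cy" (pixels), "extrinsics" (4x4, takes a point from camera to world coordinates). Camera axes: x right, y down, z forward; pixel columns grow to the right and rows downward; lengths in m; the calibration is good to about 2 mm. A picture is of the moment at which its call begins.
A pose or a line that the arm cannot do raises robot.Unreachable and nothing moves.
- robot.sign_off(): hands the job in, once; it reports no verdict.
The state is a dict: "time_s": time; "joint_pos": joint angles; "qd": joint speeds; "joint_torque": joint torques, N m; "eef_pos": TCP position; "tool_rot": TCP orientation; "ft_force": force on the tool from outside, world axes, zero at the start; "moment": the same for the moment, N m; "finger_gap": opening from 0.0 (shut) to 1.0 (fully open).
Only numpy, scipy, OpenCV 4.12 (cv2) and the standard library are available. Lean on these libraries where they do the work, as an engineer would, in place of code of your own. Each camera call takes 0.05 s, during which the arm holds its last target.

## Task

On the bamboo rack, slide the white fence along its rail until it is up against the stop, then turn its winged thumbscrew clockwise (seen from above) all the way down until it seats. Then back the thumbscrew off a quarter turn, so that the fence is snug but can still be nudged, and finish there still holding the thumbscrew in the gripper, with the fence at the stop. Leave the stop's round knob and the other things about alone.

Things in the scene. Friction and masses are not known exactly. Their poses are not given: they have to be found in the camera images.
- rack: Fixed low bamboo slatted rack, 280 (x) by 520 (y) mm, slat tops 20 mm above its underside, a bamboo handle bar 80 mm high along each short end. Origin: middle of its underside, on the work surface; y runs along the rail towards the stop, z up. An aluminium rail lies along y at x = -90 mm, its top 34 mm high.
- stop_top (a point): Middle of the top face of the stop: a fixed aluminium block on the rail, 52 mm (rack x) by 60 mm (rack y), top 70 mm above the work surface. The fence meets its face 30 mm from here towards the rack's -y. A low round knurled knob (28 mm across, top 85 mm above the work surface) sits on it: leave it alone. Axes as the rack's.
- fence (a joint): Slide of the fence along the rack's +y, in m: 0 is the far end from the stop, 0.16 is up against the stop, a hard end. It stays where it is left and takes about 3 N to push; it may be slid by its thumbscrew or pushed by its block.
- fence_block (a point): Middle of the top face of the fence's white block: 56 mm (rack x) by 50 mm (rack y) by 49 mm high, top 85 mm above the work surface. A white plate 6 mm thick (top 91 mm above the work surface) runs from the axis 185 mm in the rack's +x. The thumbscrew stands on the block, its axis through this point, over a washer 26 mm across and 3 mm high. Axes as the rack's.
- thumbscrew (a joint): Turn of the winged thumbscrew in rad, growing clockwise from above: 0 is backed right out, 2.6 is seated, a hard end (the screw's foot then meets the washer). It goes down 6 mm a full turn, about 1 mm per rad, and stays where it is left; it takes about 0.05 N m to turn.
- stop_knob (a joint): Turn of the round knob on the stop, rad; 0 as found. Leave it.
- small_tin: Bystander: loose cream square tin, 74 mm wide, 85 mm high plus a wire handle to 98 mm, standing on the rack beyond the stop. Origin: middle of its underside.
- soap_dish: Bystander: loose white dish with a soap bar, 90 by 60 mm, 34 mm high, on the rack at the end away from the stop. Origin: middle of its underside.
- detergent: Bystander: loose white bottle, 72 mm across, 200 mm high, to the left. Origin: middle of its underside.
- peg_pot: Bystander: loose white ceramic pot, 100 mm across, 90 mm high, to the right. Origin: middle of its underside.
- lint_brush: Bystander: loose brush lying in front of the rack on the left, under 40 mm high. Origin: on its underside.
- tape_roll: Bystander: loose roll of brown paper tape lying flat, 90 mm across, 24 mm high, in front of the rack on the right. Origin: middle of its underside.
- wing_mid (a point): Middle of the thumbscrew's dark steel wing, on the screw's axis, about 120 mm above the work surface: an upright flat wing 40 mm long (along this point's x), 10 mm thick (along y), reaching 12 mm above and 16 mm below this point (z up). It turns and sinks with the screw.

How it is judged (in metres and radians):
On the way, in this order (a step that is already met when the one before it is completed fails the run):
1. the fence is up against the stop (within 4 mm) (value of joint fence above 0.156 m), for 0.2 s.
2. the thumbscrew is seated (within 0.08 rad of its end) with the fence at the stop (within 6 mm) (value of joint fence above 0.154 m and value of joint thumbscrew above 2.52 rad), for 0.2 s.
3. the thumbscrew is backed off a quarter turn, held by the fingers, the fence at the stop (value of joint fence above 0.154 m and value of joint thumbscrew between 0.829 and 1.229 rad and contact force between the fingers and thumbscrew above 1 N), for 0.2 s.
At the end, for the whole second after the job is handed in: The fence is within 6 mm of the stop, the thumbscrew stands a quarter turn (1.57 rad, +-0.2 rad) back from its seat and still, and the fingers are still gripping it (over 1 N) (all of step 3 and velocity of joint thumbscrew between -0.1 and 0.1 rad/s); the arm keeps its last pose, push and grip.
It fails at once if the tin or the soap dish on the rack is moved over 30 mm (distance of any of small_tin, soap_dish from where it was at the start of the episode above 0.03 m).
It fails at once if the bottle, pot, brush or tape roll beside the rack is moved over 30 mm (distance of any of detergent, peg_pot, lint_brush, tape_roll from where it was at the start of the episode above 0.03 m).
It fails at once if the stop's round knob is turned (over 0.3 rad either way) (value of joint stop_knob above 0.3 rad or value of joint stop_knob below -0.3 rad).
It also fails if it takes over 51 s, if anything falls off the work surface, if the arm or the gripper's body presses on something with over 40 N, if the wrist force passes 120 N, or if a joint passes its speed limit or range.

## Working session

There is one attempt and no reset: what is moved stays moved. The work goes in short steps, each a Python script; the robot and the scene stay as the last script left them, time stands still between calls to the robot, and variables do not carry over. Pictures are saved under pics/ and viewed, and the job is handed in when it is done.

```bash
mkdir -p pics; ls; python3 - <<'E'
from rig import robot
import cv2,numpy as np
for n in ["scene","side","wrist"]:
    c=robot.read_camera(n); cv2.imwrite(f"pics/{n}0.png",c["color"][:,:,::-1]); np.savez(f"pics/{n}0.npz",**c)
    print(n,c["fx"],c["cx"],c["cy"],np.round(c["extrinsics"],3).tolist())
s=robot.get_state(); print(s)
E
```

```text
pics
scene 419.3255701949047 269.1849499293071 200.85902787048812 [[-0.541, 0.692, -0.478, 1.144], [0.841, 0.449, -0.303, 0.414], [0.005, -0.566, -0.825, 1.251], [0.0, 0.0, 0.0, 1.0]]
side 413.84489413608645 277.1026730121503 213.0786823388321 [[0.997, -0.048, 0.053, 0.417], [-0.071, -0.755, 0.651, -0.906], [0.009, -0.653, -0.757, 1.14], [0.0, 0.0, 0.0, 1.0]]
wrist 371.09203827959664 285.38006777838325 211.34343654663758 [[0.227, 0.934, 0.275, 0.067], [0.974, -0.218, -0.066, 0.626], [-0.002, 0.283, -0.959, 0.383], [0.0, 0.0, 0.0, 1.0]]
{'time_s': 0.15, 'joint_pos': array([-78.13063947,  19.06433036,  -3.70639444,  83.6945837 ,
         1.23762617,  77.34415565,  -5.07161152]), 'qd': array([ 1.56304972e-02, -1.67916029e-01, -9.13135944e-03, -1.43129151e-01,
        7.36582000e-02, -1.55982296e-01,  1.45934984e-04]), 'joint_torque': array([ 1.11844263e-03, -6.23637843e+01,  2.50548532e-02, -3.90140891e+01,
       -6.12738985e-02,  3.73315788e-02,  6.58813292e-05]), 'eef_pos': array([0.14227936, 0.60828463, 0.22193241]), 'tool_rot': array([-1.79936835e+02,  2.98388741e-03,  1.66835189e+02]), 'ft_force': array([0.41776718, 0.04318353, 0.06419022]), 'moment': array([ 0.00824857,  0.06133209, -0.0083326 ]), 'finger_gap': 0.9982422352780798}
```

View pics/scene0.png

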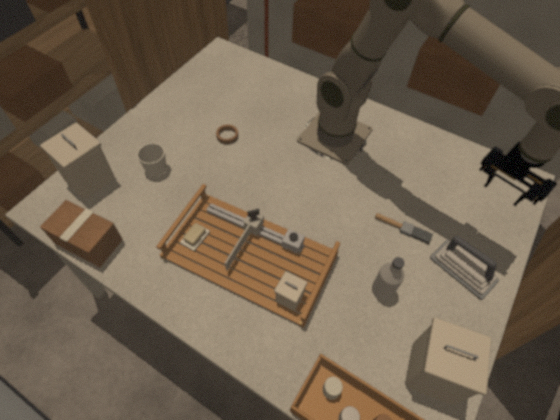

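View pics/side0.png

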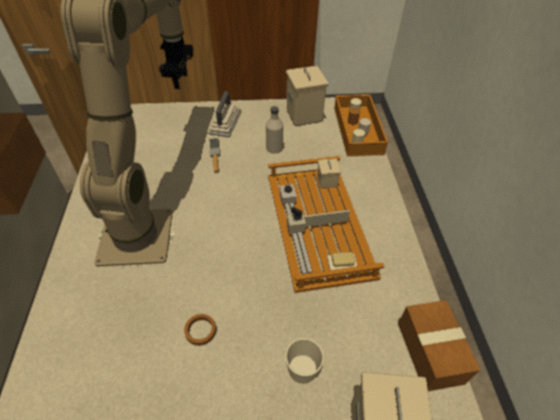

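View pics/wrist0.png

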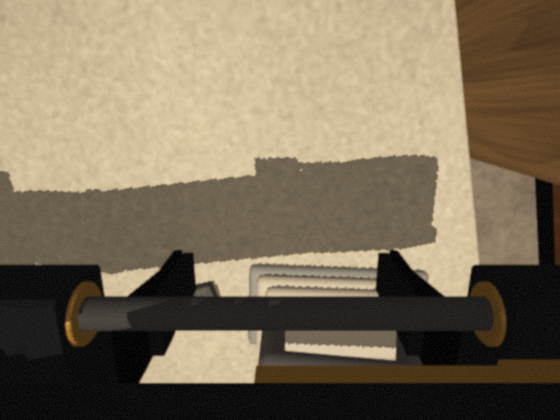

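The scene view shows the thumbscrew near (254,214) and the stop knob near (293,238). In the side view they are near (296,213) and (288,190). Next I'll take crops and a first localisation.

```bash
cat > h.py <<'E'
import numpy as np,cv2
def ray(c,u,v):
    E=np.array(c["extrinsics"]); d=E[:3,:3]@np.array([(u-c["cx"])/c["fx"],(v-c["cy"])/c["fy"],1.]); return E[:3,3],d
def onz(c,u,v,z):
    o,d=ray(c,u,v); return o+d*(z-o[2])/d[2]
def proj(c,p):
    E=np.linalg.inv(np.array(c["extrinsics"])); q=E[:3,:3]@np.array(p)+E[:3,3]
    return np.array([c["fx"]*q[0]/q[2]+c["cx"],c["fy"]*q[1]/q[2]+c["cy"]])
def cloud(c):
    v,u=np.mgrid[0:420,0:560]; z=c["range_z"]; E=np.array(c["extrinsics"])
    P=np.stack([(u-c["cx"])/c["fx"]*z,(v-c["cy"])/c["fy"]*z,z],-1)
    return P@E[:3,:3].T+E[:3,3]
E
python3 - <<'E'
from h import *
ims=[]
for n,(u,v) in dict(scene=(250,250),side=(320,215)).items():
    c=np.load(f"pics/{n}0.npz"); im=c["color"][v-70:v+70,u-100:u+100,::-1]
    cv2.imwrite(f"pics/{n}0c.png",cv2.resize(im,None,fx=4,fy=4,interpolation=cv2.INTER_CUBIC))
c=np.load("pics/scene0.npz");print(onz(c,254,214,.12),onz(c,293,237,.085)); print(cloud(c)[214,254])
c=np.load("pics/side0.npz");print(onz(c,296,213,.12),onz(c,288,190,.085)); print(cloud(c)[213,296])
E
```

```text
[ 0.55768883 -0.01438742  0.12      ] [0.54413715 0.12515361 0.085     ]
[ 0.55373712 -0.01727716  0.112375  ]
[ 0.55052165 -0.03099644  0.12      ] [0.53761784 0.10791853 0.085     ]
[ 0.55118489 -0.02663929  0.11491685]
```

View pics/scene0c.png

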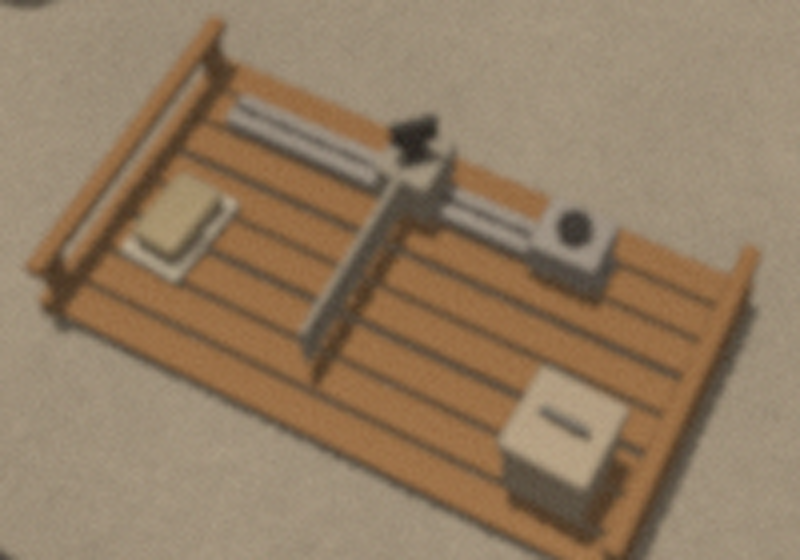

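View pics/side0c.png

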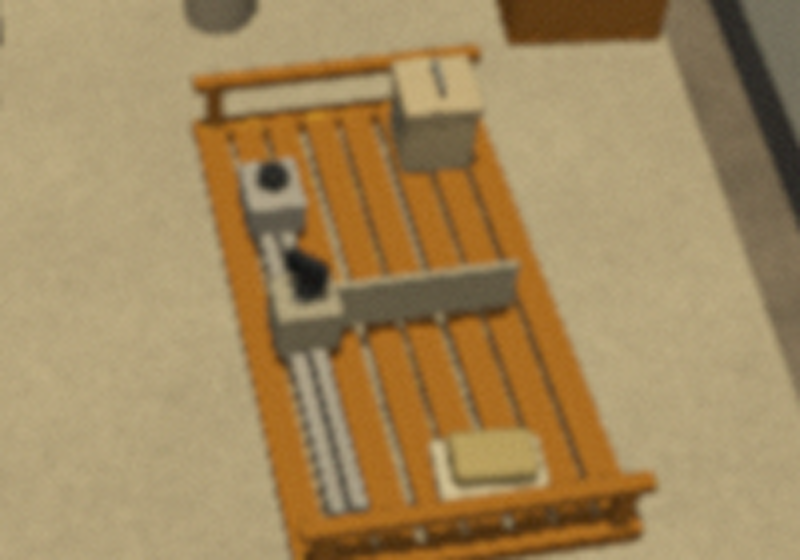

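```bash
python3 - <<'E'
from rig import robot
from h import *
w=dict(np.load("pics/wrist0.npz")); s=robot.get_state()
from scipy.spatial.transform import Rotation as R
Rt=R.from_euler('xyz',s["tool_rot"],degrees=True).as_matrix(); E=w["extrinsics"]
print("cam in tool",Rt.T@(E[:3,3]-s["eef_pos"]), Rt.T@E[:3,2])
print(proj(w,s["eef_pos"]),proj(w,s["eef_pos"]-[0,0,.15]))
for yaw in range(0,360,30):
    q=robot.inverse_kinematics([.48,-.02,.3],[180,0,yaw]); print(yaw,None if q is None else np.round(q))
E
```

```text
cam in tool [ 7.76025454e-02  1.34354237e-04 -1.61454236e-01] [-2.82935558e-01 -6.55225420e-04  9.59138697e-01]
[285.30258938 271.68416595] [285.66925547 195.49310302]
0 [-46.  -4.  41.  99.   3.  84. -95.]
30 [-48.  -5.  43.  99.   3.  84. -65.]
60 [-49.  -5.  44.  99.   3.  84. -35.]
90 [-49.  -5.  44.  99.   3.  84.  -5.]
120 [-50.  -5.  45.  99.   3.  84.  25.]
150 [-51.  -5.  45.  99.   3.  84.  55.]
180 [-51.  -5.  46.  99.   3.  84.  84.]
210 [-50.  -5.  45.  99.   3.  84. 115.]
240 [-51.  -5.  46.  99.   3.  84. 144.]
270 None
300 None
330 [  24.    0.  -27.   96.    0.   84. -123.]
```

```bash
python3 - <<'E'
from rig import robot
from h import *
robot.move_linear([.142,.608,.32],vel=.3)
robot.movep([.553,-.022,.29],[180,0,90])
c=robot.read_camera("wrist"); cv2.imwrite("pics/w1.png",c["color"][:,:,::-1]); np.savez("pics/w1.npz",**c)
s=robot.get_state(); print(s["time_s"],s["eef_pos"],s["joint_pos"])
E
```

```text
3.3333 [ 0.55311928 -0.02100297  0.28992842] [-44.00605444   9.70167774  47.54341889  90.68314464  -7.19798109
  82.79687658   4.13661565]
```

View pics/w1.png

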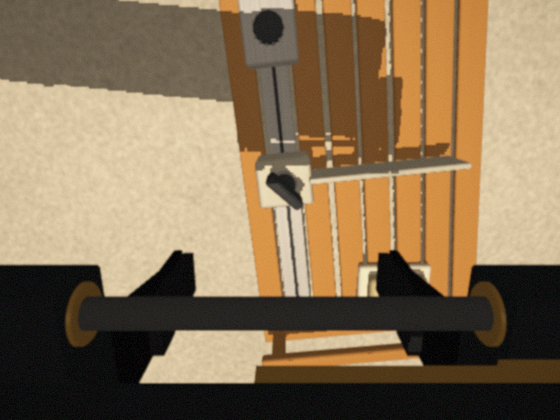

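The wrist view shows the wing running from about (268,178) to (300,205), with the block around it and the stop knob at (268,27). Now I'll measure them.

```bash
cat > meas.py <<'E'
from h import *
def meas(c):
    c=dict(c); P=cloud(c); im=c["color"].astype(int); g=im.max(-1); Z=P[...,2]
    reg=np.zeros(g.shape,bool); reg[5:240,200:360]=1
    m=reg&(g<75)&(Z>.105)&(Z<.15)
    n,l,st,ce=cv2.connectedComponentsWithStats(m.astype(np.uint8)); 
    if n>1:
        k=1+np.argmax(st[1:,4]); m=l==k; v,u=np.nonzero(m)
        zt=np.percentile(P[m][:,2],[50,90,98]); print("wing px",len(u),u.mean(),v.mean(),"z",zt)
        top=m&(Z>zt[1]-.006); 
        t=np.argwhere(top)[:,::-1].astype(float)
        q=np.array([onz(c,a,b,zt[1])[:2] for a,b in t])
        (cx,cy),(a,b),ang=cv2.minAreaRect(q.astype(np.float32)*1000)
        cc=q.mean(0); U,S,V=np.linalg.svd(q-cc,full_matrices=False)
        print("wing top n",len(q),"mean",cc,"rectc",cx/1000,cy/1000,"size mm",a,b,"pca ang",np.degrees(np.arctan2(V[0,1],V[0,0]))%180)
    def planeface(zt,tol,reg2,name,bright=90):
        mm=reg2&(abs(Z-zt)<tol)&(g>bright)
        n,l,st,ce=cv2.connectedComponentsWithStats(mm.astype(np.uint8)); k=1+np.argmax(st[1:,4]); mm=l==k
        t=np.argwhere(mm)[:,::-1]; q=np.array([onz(c,a,b,zt)[:2] for a,b in t])
        (cx,cy),sz,ang=cv2.minAreaRect(q.astype(np.float32)*1000); print(name,len(t),"z",np.median(Z[mm]),"c",cx/1000,cy/1000,"mm",sz,ang)
        return t
    r=reg.copy(); planeface(.085,.004,r,"block")
    planeface(.070,.006,r,"stop",40)
    r2=np.zeros_like(reg); r2[140:200,310:480]=1; planeface(.091,.005,r2,"plate")
    r3=np.zeros_like(reg); r3[140:240,230:350]=1
    return P
E
python3 - <<'E'
from meas import *
c=np.load("pics/w1.npz"); P=meas(c)
np.set_printoptions(precision=3,suppress=True,linewidth=200)
print(P[150:225:5,255:320:6,2]); print(P[0:80:6,235:305:6,2])
print(onz(c,268,27,.085))
im=c["color"][:240,200:360,::-1]; cv2.imwrite("pics/w1c.png",cv2.resize(im[140:230],None,fx=5,fy=5,interpolation=cv2.INTER_CUBIC))
E
```

```text
wing px 503 284.4652087475149 189.64015904572565 z [0.1301394  0.13175695 0.13240766]
wing top n 364 mean [ 0.55240894 -0.0195118 ] rectc 0.5523257446289063 -0.01958871078491211 size mm 8.769997596740723 38.18824768066406 pca ang 138.392103430751
block 1880 z 0.08432411410397836 c 0.575847900390625 -0.01827154541015625 mm (102.93099212646484, 49.27481460571289) 5.777310848236084
stop 2394 z 0.06918992892386333 c 0.5374898681640625 0.11822235870361328 mm (51.48265075683594, 53.599124908447266) 5.8464555740356445
plate 1040 z 0.09010420108007774 c 0.65602294921875 -0.009798322677612305 mm (158.04641723632812, 6.7474260330200195) 5.971521854400635
[[ 0.021  0.019 -0.002  0.033  0.032  0.035  0.033  0.001  0.019  0.018  0.02 ]
 [ 0.02   0.042  0.048  0.051  0.058  0.062  0.067  0.072  0.076  0.02   0.019]
 [ 0.021  0.08   0.082  0.081  0.083  0.083  0.084  0.086  0.084  0.082  0.021]
 [ 0.083  0.084  0.085  0.085  0.085  0.085  0.084  0.084  0.084  0.083  0.02 ]
 [ 0.019  0.084  0.084  0.084  0.083  0.085  0.085  0.086  0.084  0.083  0.047]
 [ 0.019  0.086  0.085  0.12   0.088  0.097  0.
[... 1292 characters left out ...]
 0.069  0.07   0.084  0.084  0.086  0.085  0.069  0.069  0.067  0.021]
 [ 0.02   0.02   0.069  0.069  0.081  0.083  0.084  0.068  0.07   0.07   0.069  0.019]
 [ 0.019  0.02   0.069  0.07   0.07   0.069  0.069  0.07   0.071  0.068  0.07   0.019]
 [ 0.019  0.018  0.068  0.068  0.07   0.071  0.068  0.069  0.07   0.068  0.069  0.018]
 [ 0.019  0.019  0.068  0.069  0.069  0.068  0.07   0.071  0.069  0.069  0.068  0.019]
 [ 0.018  0.019  0.063  0.064  0.059  0.052  0.044  0.037  0.032 -0.001  0.018  0.019]
 [ 0.02   0.02   0.019  0.019 -0.002  0.033  0.035  0.034  0.035 -0.001  0.02   0.02 ]
 [ 0.02   0.019  0.02   0.021 -0.001  0.033  0.033  0.034  0.033 -0.001  0.019  0.019]]
[0.537 0.121 0.085]
```

View pics/w1c.png

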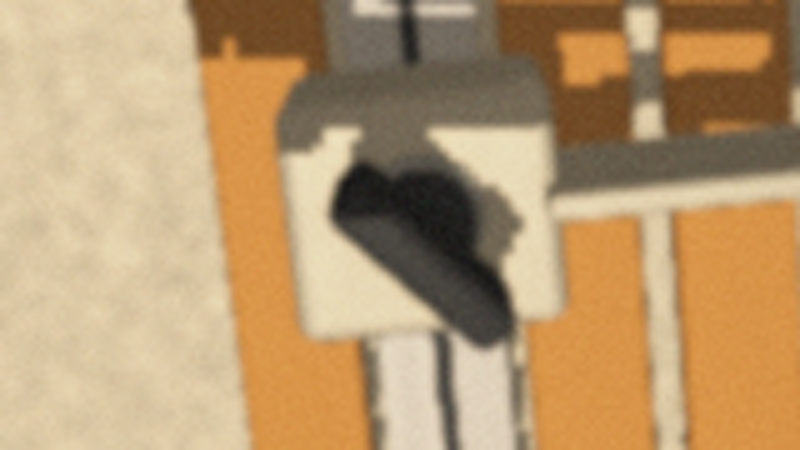

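Wing found: centre (0.5524, -0.0195), top at z 0.132 as expected, long axis at 138.4°. The rack is yawed 5.9°. Knob to wing is 0.141 m, so about 86 mm of travel to contact. I'll grasp and slide.

```bash
python3 - <<'E'
from rig import robot
from h import *
np.set_printoptions(precision=3,suppress=True)
yaw=138.4
def st(t):
    s=robot.get_state(); print(t,round(s["time_s"],2),s["eef_pos"],s["tool_rot"],"F",s["ft_force"],"M",s["moment"],"gap",round(s["finger_gap"],3),"j7",s["joint_pos"][6]); return s
robot.movep([.5524,-.0195,.18],[180,0,yaw]); st("above")
r=robot.move_linear([.5524,-.0195,.104],vel=.08,f_stop=10); print(r); st("down")
robot.clamp(); st("clamp")
c=robot.read_camera("wrist"); cv2.imwrite("pics/w2.png",c["color"][:,:,::-1])
E
```

```text
above 4.17 [ 0.553 -0.019  0.181] [179.973   0.03  138.297] F [-0.264  1.012  0.656] M [-0.04  -0.047  0.02 ] gap 1.0 j7 53.593624743107114
False
down 5.28 [ 0.553 -0.02   0.104] [179.963   0.033 138.399] F [-0.181 -0.701  0.503] M [-0.046  0.047 -0.036] gap 1.002 j7 56.701304701923014
clamp 6.49 [ 0.551 -0.02   0.104] [-179.9     -0.066  138.368] F [-5.741 -2.093  2.662] M [-0.525  1.152 -0.006] gap 0.112 j7 56.7081302272011
```

View pics/w2.png

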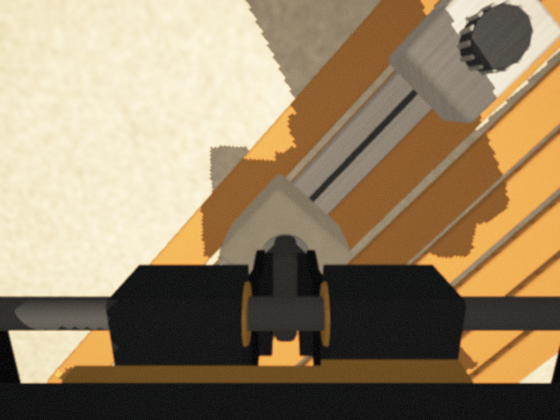

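The wing is gripped flat (gap 9.7 mm) between the pads at (285,290). The offset is about 2 mm, so I'll rebase on the actual pose and slide.

```bash
python3 - <<'E'
from rig import robot
from h import *
np.set_printoptions(precision=3,suppress=True)
def st(t):
    s=robot.get_state(); print(t,round(s["time_s"],2),s["eef_pos"],s["tool_rot"],"F",s["ft_force"],"M",s["moment"],"gap",round(s["finger_gap"],3),"j7",s["joint_pos"][6]); return s
d=np.array([-np.sin(np.radians(5.9)),np.cos(np.radians(5.9)),0])
p0=robot.get_state()["eef_pos"].copy(); p0[2]=.104; p0[0]-=.0005
robot.move_linear(p0,[180,0,138.4],vel=.02); st("relax")
robot.move_linear(p0+d*.070,vel=.06); st("70mm")
r=robot.move_linear(p0+d*.098,vel=.03,f_stop=10); print(r); s=st("end"); print((s["eef_pos"]-p0)@d)
c=robot.read_camera("wrist"); cv2.imwrite("pics/w3.png",c["color"][:,:,::-1]);np.savez("pics/w3.npz",**c)
c=robot.read_camera("side"); cv2.imwrite("pics/s3.png",cv2.resize(c["color"][130:270,220:420,::-1],None,fx=4,fy=4))
E
```

```text
relax 6.79 [ 0.551 -0.02   0.104] [179.979   0.039 138.406] F [ 3.273 -1.264 -3.362] M [-0.323 -0.616  0.013] gap 0.112 j7 56.699373152657664
70mm 8.11 [0.544 0.05  0.104] [179.96   -0.012 138.401] F [ 5.242  1.24  -6.164] M [ 0.171 -1.21   0.012] gap 0.111 j7 48.48463385012701
True
end 8.8 [0.542 0.068 0.104] [-179.903    0.128  138.335] F [ 0.881 -1.715  1.399] M [-0.49  -0.323  0.07 ] gap 0.114 j7 46.09905516985292
0.08894005215611024
```

View pics/w3.png

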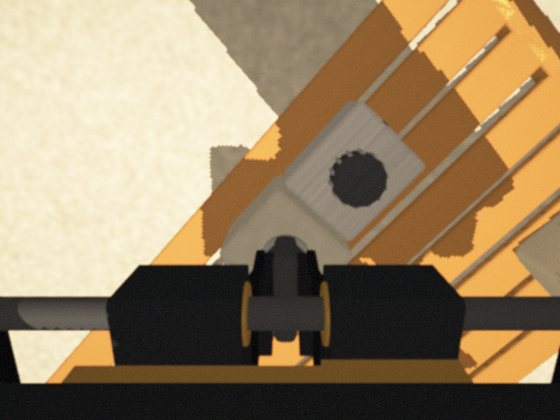

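View pics/s3.png

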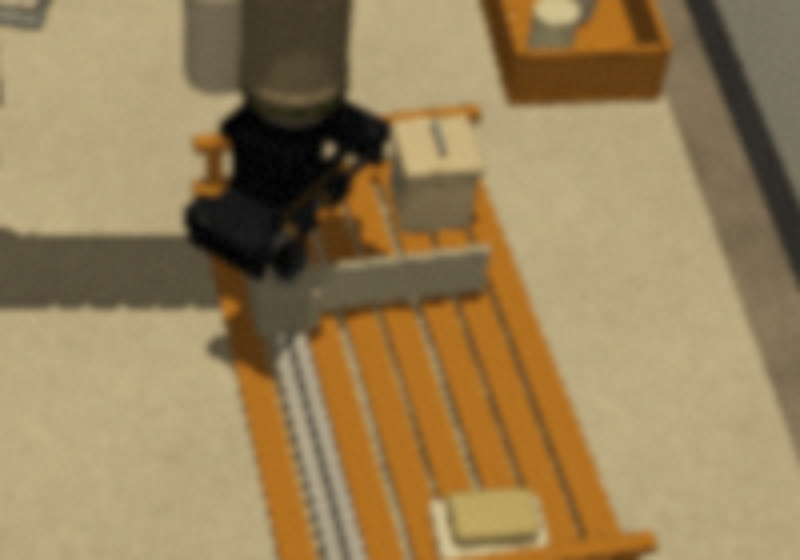

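Block and stop appear to be in contact in the wrist view. I'll confirm with a gentle re-push.

```bash
python3 - <<'E'
from rig import robot
from h import *
np.set_printoptions(precision=3,suppress=True)
d=np.array([-np.sin(np.radians(5.9)),np.cos(np.radians(5.9)),0])
robot.hold(.2)
s=robot.get_state(); p=s["eef_pos"].copy();p[2]=.104; print(p,s["ft_force"],s["ft_force"]@d)
for k in range(4):
    p=p+d*.0015; robot.move_linear(p,[180,0,138.4],vel=.02); robot.hold(.1)
    s=robot.get_state(); print(s["time_s"],s["eef_pos"],p,"F",s["ft_force"],"along",s["ft_force"]@d)
    if s["ft_force"]@d<-14: break
E
```

```text
[0.542 0.068 0.104] [-0.077 -3.149  6.243] -3.124569121935504
9.45 [0.542 0.068 0.104] [0.542 0.07  0.104] F [ 3.306 -4.952 -0.48 ] along -5.26522006684514
9.8 [0.542 0.069 0.104] [0.542 0.071 0.104] F [  3.209 -10.42    0.138] along -10.694999641481756
10.15 [0.542 0.069 0.104] [0.542 0.073 0.104] F [  3.761 -14.241   0.05 ] along -14.551880421362736
```

Hard stop confirmed: force rises with no motion. Next I'll turn clockwise in steps, following the sink and watching the moment.

```bash
cat > turn.py <<'E'
from rig import robot
from h import *
np.set_printoptions(precision=3,suppress=True)
d=np.array([-np.sin(np.radians(5.9)),np.cos(np.radians(5.9)),0])
BASE=np.array([.542,.069,.104])
def step(yaw,push=.0015,base=BASE):
    p=base+d*push; p=p.copy(); p[2]=.104-np.radians(138.4-yaw)*.000955
    robot.movep(p,[180,0,yaw]); 
    s=robot.get_state(); y=(s["tool_rot"][2]-yaw+180)%360-180
    print(round(s["time_s"],2),"yaw",yaw,"err",round(y,2),"pe",1000*(s["eef_pos"]-p),"F",s["ft_force"],"M",s["moment"],"gap",round(s["finger_gap"],3),"j7",round(s["joint_pos"][6],1)); return s
E
python3 - <<'E'
from turn import *
s=robot.get_state(); print(s["eef_pos"],s["joint_pos"])
for y in (133,125,110,95): step(y)
E
```

```text
[0.542 0.069 0.104] [-44.523  17.063  37.785 105.617 -11.542  61.258  45.839]
10.4 yaw 133 err -0.09 pe [ 0.116 -1.95  -0.157] F [ 2.819 -7.761 -0.394] M [-1.872 -0.583 -0.013] gap 0.112 j7 41.0
10.66 yaw 125 err -0.1 pe [ 0.193 -1.926 -0.148] F [ 2.932 -7.809 -1.178] M [-1.831 -0.726 -0.032] gap 0.112 j7 33.5
11.0 yaw 110 err -0.07 pe [ 0.388 -1.776 -0.096] F [ 3.892 -8.311 -0.871] M [-1.743 -0.908 -0.121] gap 0.117 j7 19.4
11.34 yaw 95 err -0.08 pe [ 0.567 -1.773 -0.073] F [ 5.041 -7.884 -3.291] M [-1.822 -1.119 -0.049] gap 0.113 j7 5.5
```

```bash
python3 - <<'E'
from turn import *
for y in (80,65,50,40,30,20,10,3): step(y)
c=robot.read_camera("wrist"); cv2.imwrite("pics/w4.png",c["color"][:,:,::-1])
E
```

```text
11.68 yaw 80 err -0.08 pe [ 0.752 -1.804 -0.068] F [ 5.581 -6.65  -2.166] M [-1.895 -1.373 -0.046] gap 0.109 j7 -8.4
12.03 yaw 65 err -0.08 pe [ 0.936 -1.875 -0.015] F [ 6.805 -8.252 -3.908] M [-1.948 -1.553 -0.067] gap 0.113 j7 -22.1
12.37 yaw 50 err -0.08 pe [ 1.084 -1.989  0.014] F [ 9.596 -7.85  -3.783] M [-2.007 -1.77  -0.061] gap 0.111 j7 -35.6
12.64 yaw 40 err -0.1 pe [ 1.15 -2.07  0.01] F [ 8.504 -8.949 -5.299] M [-2.034 -1.832 -0.03 ] gap 0.113 j7 -44.5
12.92 yaw 30 err -0.04 pe [ 1.229 -1.986  0.139] F [ 7.143 -9.196 -3.317] M [-2.162 -1.641  0.537] gap 0.128 j7 -53.3
13.19 yaw 20 err 0.02 pe [ 1.733 -1.523  0.358] F [10.143 -8.544 -2.686] M [-1.798 -2.101  0.923] gap 0.155 j7 -62.0
13.46 yaw 10 err 0.07 pe [ 2.631 -0.866  0.635] F [13.523 -6.229 -4.507] M [-1.45  -2.922  1.212] gap 0.192 j7 -70.6
13.71 yaw 3 err 0.14 pe [ 3.296 -0.468  0.841] F [16.15  -6.442 -6.611] M [-1.239 -3.611  1.606] gap 0.219 j7 -76.5
```

View pics/w4.png

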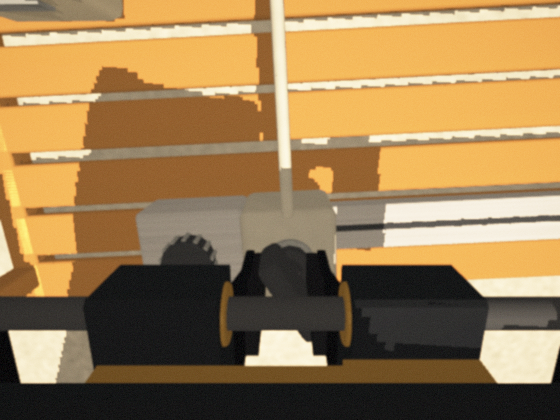

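The moment jumps and the wing starts to yaw inside the pads past yaw ~34°, so the screw is seated there. It began part-turned, not at 0. I'll rotate back to re-align the pads and find the seat angle more exactly.

```bash
python3 - <<'E'
from turn import *
for y in (15,25,30,32,34,36): step(y)
c=robot.read_camera("wrist"); cv2.imwrite("pics/w5.png",c["color"][:,:,::-1])
E
```

```text
14.05 yaw 15 err 0.13 pe [ 2.605 -0.791  0.621] F [14.454 -5.15  -7.389] M [-1.365 -3.005  0.615] gap 0.184 j7 -66.2
14.32 yaw 25 err 0.09 pe [ 1.714 -1.525  0.324] F [10.889 -8.082 -5.014] M [-1.832 -2.27   0.493] gap 0.142 j7 -57.6
14.57 yaw 30 err 0.04 pe [ 1.457 -1.816  0.187] F [ 9.49  -8.138 -5.279] M [-1.922 -2.048  0.375] gap 0.124 j7 -53.3
14.82 yaw 32 err 0.0 pe [ 1.38  -1.909  0.156] F [ 9.665 -8.671 -4.291] M [-2.061 -1.921  0.248] gap 0.125 j7 -51.6
15.07 yaw 34 err -0.01 pe [ 1.255 -2.001  0.104] F [ 7.694 -9.174 -4.921] M [-2.079 -1.832  0.258] gap 0.118 j7 -49.8
15.32 yaw 36 err -0.03 pe [ 1.163 -2.086  0.065] F [ 7.896 -9.407 -4.607] M [-2.15  -1.789  0.123] gap 0.114 j7 -48.1
```

View pics/w5.png

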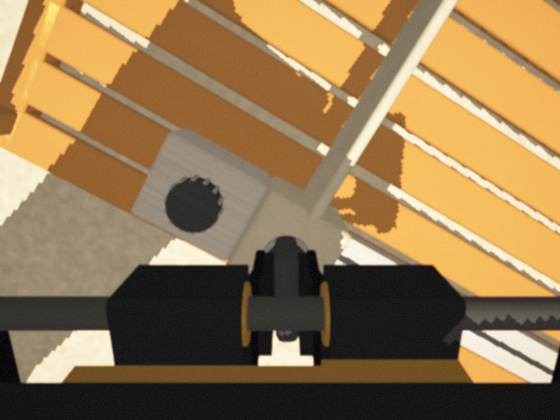

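The wing is flat between the pads again at about (285,290), and torque crosses zero near 36–37°. Backing off 90° to 126.5°.

```bash
python3 - <<'E'
from turn import *
for y in (45,60,75,90,105,118,126.5): step(y)
robot.hold(.5); s=robot.get_state(); print(s["time_s"],s["tool_rot"],s["ft_force"],s["moment"],s["finger_gap"],s["eef_pos"])
for n in ("wrist","scene","side"):
    c=robot.read_camera(n); np.savez(f"pics/{n}6.npz",**c); im=c["color"][:,:,::-1]
    if n=="scene": im=cv2.resize(im[180:320,150:350],None,fx=4,fy=4)
    if n=="side": im=cv2.resize(im[130:270,220:420],None,fx=4,fy=4)
    cv2.imwrite(f"pics/{n}6.png",im)
E
```

```text
15.62 yaw 45 err 0.02 pe [ 1.134 -1.973  0.073] F [ 7.786 -8.929 -4.612] M [-2.    -1.719  0.087] gap 0.111 j7 -40.1
15.96 yaw 60 err 0.01 pe [ 0.947 -1.799  0.021] F [ 7.483 -7.607 -3.617] M [-1.837 -1.663  0.015] gap 0.113 j7 -26.7
16.3 yaw 75 err 0.01 pe [ 0.783 -1.757 -0.009] F [ 6.777 -7.39  -2.627] M [-1.753 -1.404  0.092] gap 0.116 j7 -13.1
16.64 yaw 90 err 0.01 pe [ 0.58  -1.694 -0.033] F [ 5.87  -7.194 -2.407] M [-1.675 -1.206  0.054] gap 0.115 j7 0.6
16.98 yaw 105 err 0.01 pe [ 0.376 -1.71  -0.051] F [ 4.146 -7.022 -0.309] M [-1.717 -0.925  0.026] gap 0.115 j7 14.5
17.3 yaw 118 err 0.02 pe [ 0.204 -1.775 -0.078] F [ 3.112 -7.044  0.78 ] M [-1.783 -0.636  0.03 ] gap 0.112 j7 26.7
17.56 yaw 126.5 err 0.02 pe [ 0.094 -1.847 -0.116] F [ 2.777 -8.156  0.065] M [-1.845 -0.554  0.061] gap 0.114 j7 34.7
18.0583 [-179.934    0.095  126.469] [ 1.956 -7.704  0.336] [-1.875 -0.526  0.004] 0.1074207317266668 [0.542 0.069 0.104]
```

View pics/wrist6.png

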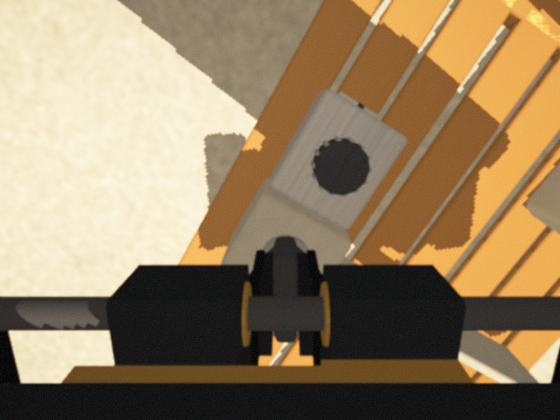

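View pics/scene6.png

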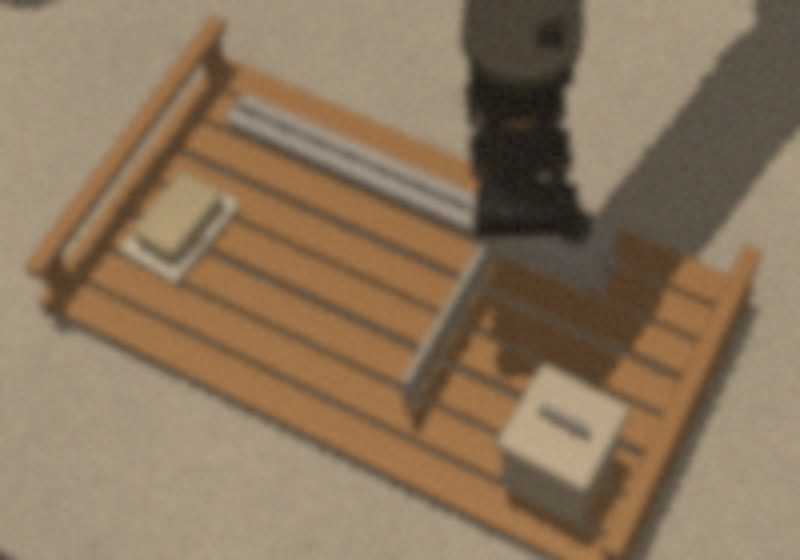

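The wrist view shows the wing flat in the pads at (285,290) and the block against the stop, which sits around (340,165). In the scene view the tin and dish haven't moved. Handing in.

```bash
python3 - <<'E'
from rig import robot
print(robot.sign_off()); s=robot.get_state(); print(s["time_s"],s["tool_rot"],s["finger_gap"],s["ft_force"])
E
```

```text
the job is handed in; nothing more can be done
None
the job is handed in; nothing more can be done
```

The job is handed in at about 18 s of the 51 s allowed. The fence is at the stop and the thumbscrew is backed off a quarter turn and still gripped. The rig reports no verdict, so this rests on my own checks.

- **Slide:** I gripped the thumbscrew's wing and slid the fence about 89 mm along the rail. My measurements predicted 86 mm. A re-push built up to about 14 N without the fence moving, so it is at the hard stop. It is still pressed there with about 8 N.
- **Seating:** Turning clockwise, the torque jumped and the wing began to slip in the pads past a tool yaw of about 36°. I take that as the seat. It came after only about 102° of turning, so the screw was probably not at zero when found (roughly 0.8 rad).
- **Back-off:** I overran the seat and the wing slipped about 30° in the pads. I turned back until it lay flat again, then backed off 90° to yaw 126.5°. The seat angle is inferred from torque and finger gap and is good to perhaps 2–3°, within the allowed 11.5°.
- **Last checks:** The finger gap is 9.3 mm on the 10 mm wing, so it is gripped flat, and the moment about the screw's axis is near zero. The last pictures show the tin and the dish where they were. I did not re-measure the stop's knob, the bottle, pot, brush or tape roll, but nothing came near them.

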